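# Hold the spring clip gaping over the carton's card fin

### The arm

A 6-joint arm with a two-finger parallel gripper is mounted at the origin on the work surface. World frame = base frame: x ahead of the robot, y to its left, z up, the work surface at z = 0. Lengths are in m, angles in rad, forces in N, time in s.
With the tool pointing down it reaches from about 0.225 to 0.725 m from the base axis. Payload 3.1 kg.
Tool frame: the origin (TCP) lies at the very end of the fingers, on their centre line; the grasp point (between the pads) lies behind it (bot.hold_point_z is the z of the grasp point in the tool frame, in m); z points along the fingers, y is the line along which they close (so a half turn about z gives the same grasp; the last joint's range is limited). The gripper opens to 85 mm and grips with 20 to 120 N. Pads are 22 mm wide; open, the fingers measure 114 mm over their backs; the gripper's body (76 mm by 85 mm) begins 54 mm behind the grasp point. The pads swing forward as they close: fully open they stand 13 mm farther back than shut.
Start: joints at [1.087, 0.048, 0.099, 1.622, 0, 1.443], TCP at [0.183, 0.492, 0.231] pointing down, gripper open.
Joint ranges: [-2.91, 2.91], [-0.99, 1.94], [-1.21, 1.42], [-2.12, 2.29], [-1.49, 1.47], [-3.14, 3.14]. Speed limits (rad/s): [2.79, 2.79, 3.14, 3.14, 3.14, 3.14].

### API

Orientations are given as a unit quaternion [x, y, z, w].
In Python, from plant import bot gives the robot as it stands.
- The arm moves only by the shell command python3 -m inch 'ROWS' [FORCE]. ROWS is JSON, one flat list of numbers, 5 for each row, row after row: the shift along the tool's x, y, z in m, then the turn about the tool's z in degrees, then the opening, from 0 (shut) to 1 (fully open). A call has exactly 5 rows; each row is the pose to reach, as a shift and turn from the pose commanded when the call began, along the tool's axes at that moment; what a row does not reach only later rows make up. A row lasts 1/8 s, in which the tool goes at most 62.5 mm and 10.7 degrees, less where a joint would pass 70% of its speed; a pose out of reach is approached as far as the arm can. A call with a gripper value outside its range is refused whole. The fingers move at their own pace and stop on an object; FORCE is the grip in N (left out, the last holds). Time passes only in rows, so rows that repeat a pose let the fingers close, or fill a call up. It gives the time, the measured TCP pose, the force, the opening and the grip force at its end, in the units of the state.
- bot.state(): the state, without advancing time (a new reading comes with each control period).
- bot.camera(name): name is "scene" or "top" or "wrist"; returns the picture (420x560x3 uint8, red, green, blue); there is no depth.
- bot.camera_params(name): a dict with "vfov" (degrees; the focal length in pixels is half the picture's height over the tangent of half this angle, whatever the lens; pixels are square), "cx", "cy" (the principal point, pixels), "dist_coeffs" ([k1, k2, p1, p2, k3] as OpenCV has them; the pictures are not rectified), "R" (3x3) and "t" (3): a world point X has camera coordinates R X + t. Camera axes: x right, y down, z forward; pixel columns grow to the right and rows downward; lengths in m; the calibration is good to about 2 mm. A picture is of the moment at which its call begins: read the wrist's pose just before it. camera_params takes no time and is no camera call; for the wrist camera it gives the pose at the moment of the call.
- bot.job_done(): hands the job in; it is judged then, once.
Trained networks look in the newest picture that a camera, given by its name, has taken for a name from the list of things; names that differ only in an ending like _2 or _b are one class to them, and where a whole thing is asked for, a point or a joint stands for the part that bears it (a point fixed in the world has none). Each returns a list of dicts, best first, with "conf" (0 to 1); they miss things now and then, are a little off and sometimes report something else, mostly with a low value. They report only what shows in the picture. A call takes as long as a camera call. They do not tell look-alikes from the thing itself.
- bot.spot_in(name, camera): "at" ([x, y, z] in m, in world coordinates, good to about 4 mm: the middle of the surface that is visible of it).
- bot.regions_of(name, camera): "mask" (420x560 bool, what is visible of it).
The state is a dict: "time_s": time; "qpos": joint angles; "qd": joint speeds; "joint_efforts": joint torques, N m; "eef_pos": TCP position; "eef_rot": TCP orientation; "contact_force": force on the tool from outside, world axes, zero at the start; "moment": the same for the moment, N m; "grip_width": finger opening in m; "finger_force": force on a finger pad.
Only numpy, scipy, OpenCV 4.12 (cv2) and the standard library are available. Lean on these libraries where they do the work, as an engineer would, in place of code of your own. Each camera call takes 0.05 s, during which the arm holds its last target. There are 200 camera calls.

### The job

The gable-top carton of soap flakes is getting damp in the drip tray: stand it upright on the free stretch of the narrow white step shelf, its long side along the shelf, and let go of it. Then squeeze the orange spring clip open, lift it off the caddy's rim and lower it, still gaping, over the middle of the carton's upright top fin, so that the top edge of the card is well inside the jaws, one jaw on each side, and nothing touches the card. Finish holding the clip squeezed wide open right there, while I press the fin flat; do not knock the carton over or disturb the other things.

Things in the scene. Friction and masses are not known exactly. Their poses are not given: they have to be found in the camera images.
- carton_mid (a point): gable-top card carton with a green band, standing in the tray, rigid, 0.18 to 0.36 kg; box 48 (its x) x 60 (its y) x 85 tall, then a sloping roof 12 high and, over its middle, an upright card fin 3 thick (x), 58 wide (y), 20 high: 117 in all. This point: centre of the box, 42.5 above its underside, with the carton's axes (z up). Grip the box across x, near the top of the box
- carton: the same carton, origin at the centre of its underside
- fin_edge (a point): middle of the top edge of the carton's upright card fin, 117 above the middle of its underside; the fin runs along the carton's y. With the edge about 20 below the clip's pin the jaws clear fin and roof
- shelf: narrow white plastic step shelf, fixed: top face 60 (its x) x 250 (its y), 60 above the cupboard floor; origin on the floor under its middle, axes x across, y along, z up
- shelf_spot (a point): middle of the free stretch of the shelf's top face, 30 along the shelf's +y from its middle; about 180 of length is free around it
- clip_pivot (a point): orange spring clip (0.046 kg), pushed fully onto the 3 thick +x rim of the blue caddy, jaws down, two squeeze levers up. This point: middle of its hinge pin, 4.5 above the rim, 32 above the jaw tips. Axes: y along the pin and rim, x from lever to lever, z up. Jaw plates 50 wide (y), 3 thick. It springs shut if let go
- clip_levers (a point): midway between the clip's lever tips, 32 above the pin: squeeze here, along the clip's x. Levers 30 wide (y) lean apart upwards to rolled tips, 46 over the outsides at rest. 3 N a side starts to open the jaws, about 7 N opens them to a firm stop: tips then 22 over the outsides and 37 above the pin, jaw tips 24 apart inside
- clip: the same clip, origin on its hinge pin
- lever_a (a joint): how far each clip lever is squeezed in (rad): 0 gripping the rim, 0.34 fully open at its stop; both levers move equally
- caddy: blue open caddy, fixed, 110 (its x) x 150 (its y) x 75 tall, walls 3, with scouring pads up to 38 high inside; origin under its centre
- tray: grey ribbed drip tray, fixed, 320 (its x) x 400 (its y), rib tops 6 above the floor, rim 18 high; origin under its centre; the carton stands in it
- tub: lidded flip-top grey plastic tub, 76 x 88 x 66, in the tray, leave alone; origin at the centre of its underside
- shaker: closed stainless steel shaker, 74 diameter, 165 tall, in the tray, leave alone; origin at the centre of its underside
- spray: closed white and blue trigger spray bottle, 74 diameter, 214 tall, in the tray, leave alone; origin at the centre of its underside
- brush: wooden-backed shoe brush lying bristles down, 150 x 48 x 38, in the tray, leave alone; origin at the centre of its underside
- spatula: blue silicone spatula lying flat, 220 x 45 x 10, in the tray, leave alone; origin at the centre of its underside
- polish: black and red shoe-polish tin, 43 diameter, 20 tall, at the -y end of the shelf, leave alone; origin at the centre of its underside
Things that resemble listed ones, but are neither listed nor needed, are in the scene too. Of the things like the clip, leave any that is green, purple or turquoise; of the rest the smaller one is meant.

How it is judged:
By the outcome, as a careful person would: the job done as asked, in the order asked, and still so for the second after the job is handed in, while the arm keeps its last pose, push and grip.
It also fails if it takes over 45 s, if anything falls off the work surface, if the arm or the gripper's body presses on something with over 40 N, if the wrist force passes 120 N, or if a joint passes its speed limit or range.

## Working session

There is one attempt and no reset: what is moved stays moved. The work goes in short steps, Python scripts to look and compute and a shell command to move; the robot and the scene stay as the last step left them, time stands still between calls to the robot, and variables do not carry over. Pictures are saved under pics/ and viewed, at most 10 in all, crops included, and the job is handed in when it is done.

```bash
ls; mkdir -p pics; python3 - <<'E'
from plant import bot
import cv2,numpy as np
ims=[]
s=bot.state();print(s['eef_pos'],s['eef_rot'],s['grip_width'],bot.hold_point_z)
for c in ["scene","top"]:
    im=bot.camera(c);cv2.imwrite(f'pics/{c}0.png',im[:,:,::-1])
    for n in ["carton","clip","shelf","caddy","polish","clip_levers","fin_edge","tray"]:
        for d in bot.spot_in(n,c): print(c,n,round(d['conf'],2),np.round(d['at'],3))
for c in ["scene","top"]:
    p=bot.camera_params(c);R=np.array(p['R']);print(c,p['vfov'],-R.T@np.array(p['t']),p['dist_coeffs'],R[2])
E
```

```text
pics
[0.1825962  0.49156325 0.23010043] [ 1.76964398e-01  9.84216528e-01 -1.13272570e-03 -3.79672060e-04] 0.08546941611509973 -0.0187
scene carton 0.71 [0.541 0.202 0.068]
scene clip 0.85 [ 0.529 -0.368  0.08 ]
scene clip 0.8 [ 0.706 -0.416  0.045]
scene clip 0.74 [ 0.606 -0.333  0.038]
scene clip 0.73 [ 0.529 -0.506  0.039]
scene clip 0.64 [ 0.611 -0.469  0.052]
scene clip 0.37 [ 0.514 -0.359  0.042]
scene caddy 0.77 [ 0.515 -0.357  0.04 ]
scene polish 0.85 [ 0.665 -0.236  0.081]
scene clip_levers 0.88 [ 0.605 -0.335  0.035]
scene clip_levers 0.8 [ 0.61  -0.47   0.049]
scene clip_levers 0.71 [ 0.527 -0.506  0.037]
scene clip_levers 0.63 [ 0.526 -0.368  0.083]
scene clip_levers 0.61 [ 0.712 -0.413  0.055]
scene fin_edge 0.76 [0.546 0.202 0.066]
scene fin_edge 0.45 [0.691 0.251 0.103]
scene tray 0.89 [0.57  0.227 0.005]
scene tray 0.35 [0.663 0.421 0.122]
top carton 0.9 [0.52  0.207 0.094]
top carton 0.73 [ 0.652 -0.132  0.062]
top clip 0.85 [ 0.692 -0.417  0.057]
top clip 0.77 [ 0.519 -0.365  0.091]
top clip 0.71 [ 0.607 -0.323  0.043]
top clip 0.59 [ 0.518 -0.507  0.042]
top clip 0.
[... 267 characters left out ...]
 clip_levers 0.68 [ 0.608 -0.321  0.047]
top clip_levers 0.62 [ 0.525 -0.362  0.096]
top clip_levers 0.5 [ 0.61  -0.459  0.054]
top fin_edge 0.88 [0.522 0.204 0.093]
top fin_edge 0.7 [0.494 0.433 0.043]
top fin_edge 0.53 [0.639 0.421 0.142]
top fin_edge 0.52 [0.548 0.28  0.003]
top tray 0.84 [0.547 0.282 0.002]
top tray 0.71 [ 0.652 -0.135  0.062]
top tray 0.47 [0.641 0.422 0.148]
scene 45.39353574273005 [ 1.44632691 -0.59290887  0.76420195] [0.00398995 0.         0.         0.         0.        ] [-0.70324657  0.45675332 -0.5448125 ]
top 56.41652634280406 [ 0.45907118 -0.0217379   1.30680233] [-0.00683644  0.          0.          0.          0.        ] [ 0.09885537 -0.00777812 -0.99507141]
```

View pics/scene0.png

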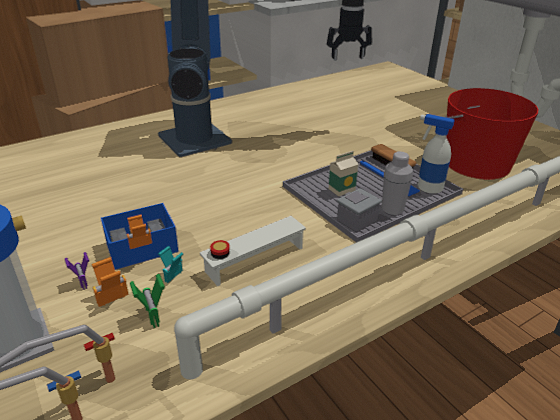

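View pics/top0.png

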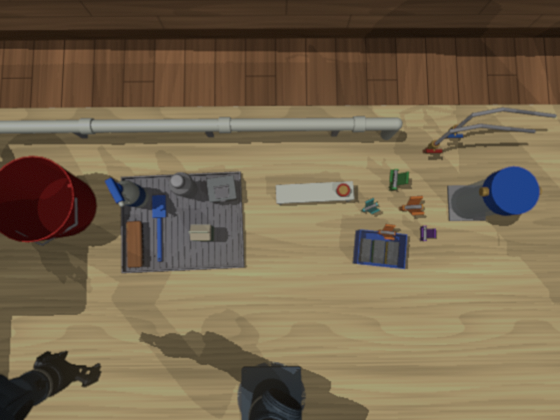

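The scene view shows five clips. The orange one on the caddy's far (+x) rim is at (138,232), and in the top view at (389,231). A second orange one stands on the floor at (110,283), purple is at (80,268), green at (150,298) and turquoise at (170,263). The clip on the rim that looks smaller fits the description, and I'll confirm it in a crop. The carton is in the tray at (343,172), or (200,232) in the top view, with the shelf to its right.

```bash
cat > h.py <<'E'
from plant import bot
import cv2,numpy as np
from scipy.spatial.transform import Rotation as Ro
def K(c):
    p=bot.camera_params(c);f=210/np.tan(np.radians(p['vfov']/2))
    return np.array([[f,0,p['cx']],[0,f,p['cy']],[0,0,1.]]),np.array(p['dist_coeffs']),np.array(p['R']),np.array(p['t'])
def on_plane(c,px,z,cal=None):
    k,d,R,t=cal or K(c); u=cv2.undistortPoints(np.array(px,float).reshape(-1,1,2),k,d)[:,0]
    ray=np.c_[u,np.ones(len(u))]@R; o=-R.T@t
    return o+ray*((z-o[2])/ray[:,2])[:,None]
def proj(c,X,cal=None):
    k,d,R,t=cal or K(c); return cv2.projectPoints(np.array(X,float).reshape(-1,3),cv2.Rodrigues(R)[0],t,k,d)[0][:,0]
def go(pos,yaw=None):
    "tool-frame shift and turn to bring TCP to pos, tool y at world angle yaw (deg), mod 180"
    s=bot.state();R=Ro.from_quat(s['eef_rot']).as_matrix()
    y=np.degrees(np.arctan2(R[1,1],R[0,1])); 
    turn=None if yaw is None else round(-((yaw-y+90)%180-90),1)
    print('at',np.round(s['eef_pos'],4),'yaw',round(y,1),'-> shift mm',np.round(1000*R.T@(np.array(pos)-s['eef_pos']),1),'turn',turn)
def rect(c,n,z,i=0):
    m=bot.regions_of(n,c)[i]; p=np.argwhere(m['mask'])[:,::-1]
    w=on_plane(c,p,z)[:,:2].astype(np.float32); r=cv2.minAreaRect(w*1000); b=cv2.boxPoints(r)
    e=b[1]-b[0] if np.hypot(*(b[1]-b[0]))>np.hypot(*(b[2]-b[1])) else b[2]-b[1]
    print(c,n,round(m['conf'],2),'centre',np.round(r[0],1),'size',np.round(r[1],1),'long axis deg',round(np.degrees(np.arctan2(e[1],e[0]))%180,1))
E
python3 - <<'E'
from h import *
im=bot.camera('top');s=bot.camera('scene')
rect('top','caddy',.075);rect('top','shelf',.06);rect('top','carton',.09);rect('top','polish',.08)
a=cv2.resize(s[195:335,55:195,::-1],None,fx=4,fy=4,interpolation=3)
cv2.imwrite('pics/crop.png',a)
go([.52,.205,.23],0)
E
```

```text
top caddy 0.66 centre [ 469.7 -343.4] size [165.1 109.6] long axis deg 83.6
top shelf 0.68 centre [ 651.9 -143.3] size [ 62.6 248.2] long axis deg 92.1
top carton 0.55 centre [523.6 213.8] size [74.9 46.6] long axis deg 89.5
top polish 0.58 centre [ 656.5 -232.6] size [38.3 35.3] long axis deg 89.5
at [0.1829 0.4921 0.2313] yaw 69.6 -> shift mm [-416.  -151.7    1.3] turn 69.6
```

View pics/crop.png

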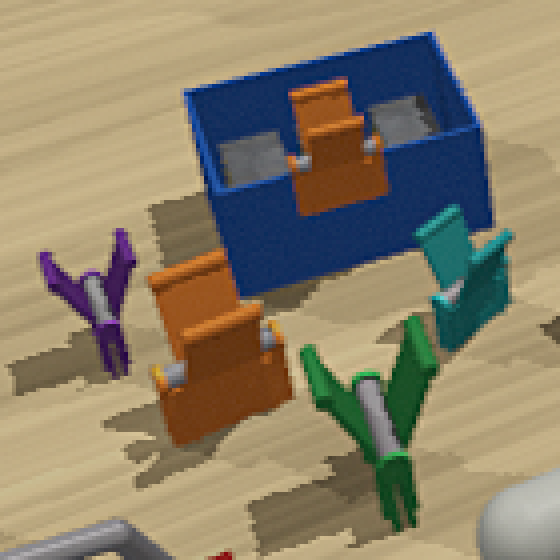

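The crop confirms it: the clip on the caddy's rim (crop (340,150)) is smaller than the orange one on the floor (crop (220,350)). I'm moving above the carton.

```bash
python3 -m inch '[-0.052,-0.019,-0.004,10,1, -0.104,-0.038,-0.008,20,1, -0.156,-0.057,-0.012,30,1, -0.208,-0.076,-0.016,40,1, -0.260,-0.095,-0.02,50,1]' 30; python3 - <<'E'
from h import *
go([.52,.205,.25],0)
E
```

```text
time_s: 1.82
eef_pos: [0.3947, 0.3113, 0.2516]
eef_rot: [0.579, 0.816, 0.0, 0.0]
contact_force: [0.2, 0.6, -0.7]
grip_width: 0.085
finger_force: 0.0
at [0.3947 0.3113 0.2516] yaw 19.3 -> shift mm [-141.7   83.1    1.6] turn 19.3
```

```bash
python3 -m inch '[-0.047,0.028,0,10,1, -0.094,0.056,0,19.3,1, -0.142,0.083,0,19.3,1, -0.142,0.083,0,19.3,1, -0.142,0.083,0,19.3,1]'; python3 - <<'E'
from h import *
cal=K('wrist');im=bot.camera('wrist');cv2.imwrite('pics/w1.png',im[:,:,::-1])
print(-cal[2].T@cal[3],cal[2][2])
for n in ['carton','fin_edge','carton_mid']:
  for d in bot.spot_in(n,'wrist'): print(n,d['conf'],np.round(d['at'],4))
go([.52,.205,.25],0)
np.savez('w1.npz',*cal)
E
```

```text
time_s: 2.45
eef_pos: [0.519, 0.2066, 0.2511]
eef_rot: [0.705, 0.709, -0.0, -0.0]
contact_force: [-0.9, -0.2, 0.2]
grip_width: 0.0856
finger_force: 0.0
[0.51820554 0.27395903 0.39174963] [ 6.22416773e-05 -2.65741336e-01 -9.64044365e-01]
carton 0.84 [0.5207 0.2192 0.0955]
fin_edge 0.62 [0.5267 0.217  0.0981]
fin_edge 0.56 [ 0.6381 -0.031   0.0222]
carton_mid 0.96 [0.5242 0.222  0.0964]
at [0.5186 0.2077 0.2517] yaw 0.4 -> shift mm [-2.7  1.4  1.7] turn 0.4
```

View pics/w1.png

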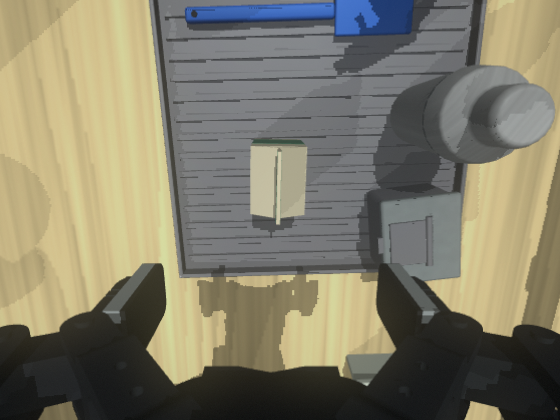

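The wrist picture looks straight down, with +y up and +x right. The fin's top edge runs from (280,149) to (278,223), and the roof eaves are at (251,144), (306,142), (304,216) and (253,215). The tub is to the right at (420,235).

```bash
python3 - <<'E'
from h import *
cal=[v for v in np.load('w1.npz').values()]
print(on_plane('wrist',[[279.5,149],[278,223]],.123,cal).round(4))
print(on_plane('wrist',[[251,144],[306,142],[304.5,216],[253,215.5]],.091,cal).round(4))
im=cv2.imread('pics/w1.png')[130:240,230:330]
cv2.imwrite('pics/w1c.png',cv2.resize(im,None,fx=5,fy=5,interpolation=3))
E
```

```text
[[0.5246 0.2464 0.123 ]
 [0.5241 0.188  0.123 ]]
[[0.5014 0.2471 0.091 ]
 [0.5474 0.2491 0.091 ]
 [0.5482 0.1844 0.091 ]
 [0.5026 0.1846 0.091 ]]
```

View pics/w1c.png

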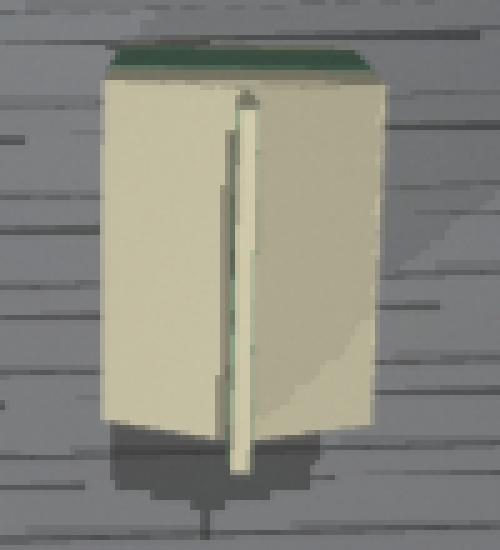

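```bash
python3 -m inch '[0.0095,0.006,0.06,0.7,0.9, 0.0095,0.006,0.12,0.7,0.9, 0.0095,0.006,0.165,0.7,0.9, 0.0095,0.006,0.188,0.7,0.9, 0.0095,0.006,0.188,0.7,0.9]' 35; python3 -m inch '[0,0,0,0,0.5, 0,0,0,0,0.3, 0,0,0,0,0.3, 0,0,0,0,0.3, 0,0,0,0,0.3]' 35; 
```

```text
time_s: 3.28
eef_pos: [0.5224, 0.2164, 0.0608]
eef_rot: [0.709, 0.705, -0.002, -0.001]
contact_force: [-0.4, -1.0, -0.1]
grip_width: 0.0766
finger_force: 0.0
time_s: 3.9
eef_pos: [0.5265, 0.2169, 0.0659]
eef_rot: [0.709, 0.705, 0.002, 0.001]
contact_force: [-2.6, 1.4, 6.6]
grip_width: 0.0476
finger_force: 37.3
```

```bash
python3 -m inch '[0,0,-0.02,0,0.3, 0,0,-0.06,0,0.3, 0,0,-0.11,0,0.3, 0,0,-0.15,0,0.3, 0,0,-0.15,0,0.3]'; python3 - <<'E'
from h import *
t=cv2.imread('pics/top0.png')[170:215,265:365]
s=cv2.imread('pics/scene0.png')[210:290,195:315]
a=np.vstack([cv2.resize(t,(720,324),interpolation=3),cv2.resize(s,(405,270),interpolation=3)[:, :].copy() if 0 else np.pad(cv2.resize(s,(405,270),interpolation=3),((0,0),(0,315),(0,0)))])
cv2.imwrite('pics/shelf.png',a)
E
```

```text
time_s: 4.53
eef_pos: [0.5278, 0.2166, 0.2177]
eef_rot: [0.71, 0.705, 0.004, 0.002]
contact_force: [0.4, -1.2, -3.3]
grip_width: 0.0475
finger_force: 37.2
```

View pics/shelf.png

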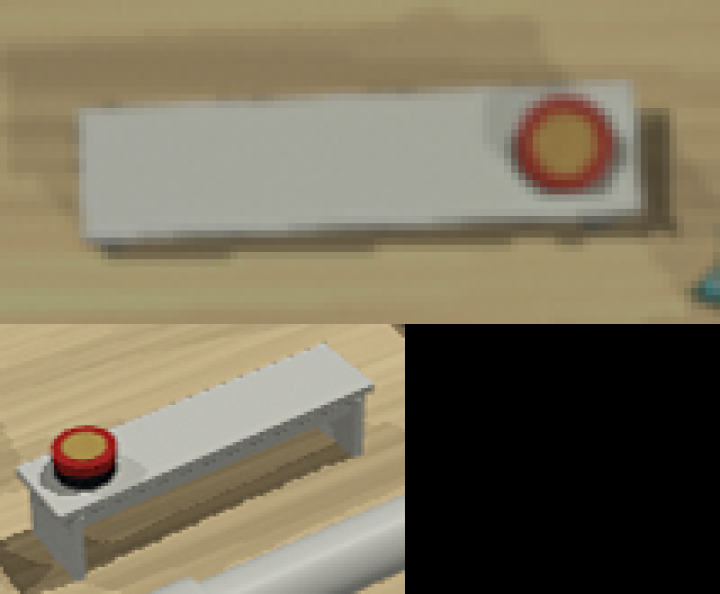

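The shelf's top-face corners in the crop are (80,109), (632,82), (640,213) and (84,241). In the scene part they are (323,344), (373,387), (66,517) and (18,470). The tin sits at the -y end.

```bash
python3 - <<'E'
from h import *
from scipy.optimize import least_squares
t=np.array([[80,109],[632,82],[640,213],[84,241]])/7.2-.5+[265,170]
s=(np.array([[323,344],[373,387],[66,517],[18,470]])-[0,324])/3.375-.5+[195,210]
T=on_plane('top',t,.06);S=on_plane('scene',s,.06)
print(T.round(4),S.round(4),sep='\n')
for P in(T,S): 
    r=cv2.minAreaRect((P[:,:2]*1000).astype(np.float32));print(r)
# rows order: T: (+x,+y),(+x,-y),(-x,-y),(-x,+y); S: (-x,+y),(+x,+y),(+x,-y),(-x,-y)
Q=(T+S[[1,2,3,0]])/2;c=Q.mean(0);d=(Q[0]+Q[3]-Q[1]-Q[2])[:2];d/=np.hypot(*d)
print('mid',c,'axis',np.degrees(np.arctan2(d[1],d[0])));spot=c[:2]+.03*d;print('spot',spot)
go([*spot,.218],np.degrees(np.arctan2(d[1],d[0]))-90)
E
```

```text
[[ 0.6773 -0.0189  0.06  ]
 [ 0.6876 -0.2668  0.06  ]
 [ 0.6282 -0.2688  0.06  ]
 [ 0.6177 -0.0202  0.06  ]]
[[ 0.6198 -0.0233  0.06  ]
 [ 0.6816 -0.0227  0.06  ]
 [ 0.6915 -0.2652  0.06  ]
 [ 0.6333 -0.2709  0.06  ]]
((652.6583862304688, -143.53253173828125), (59.57822799682617, 249.28546142578125), 2.373126745223999)
((657.4090576171875, -145.4217529296875), (61.79166793823242, 247.96788024902344), 3.1266050338745117)
mid [ 0.65464211 -0.14461154  0.06      ] axis 92.56314961509655
spot [ 0.6533005  -0.11464155]
at [0.5278 0.2166 0.2177] yaw -0.4 -> shift mm [-330.4  127.8    0. ] turn -3.0
```

```bash
python3 -m inch '[-0.045,0.017,0,-0.5,0.3, -0.095,0.037,0,-1,0.3, -0.145,0.056,0,-1.5,0.3, -0.195,0.076,0,-2,0.3, -0.240,0.093,0,-3,0.3]'; python3 -m inch '[-0.045,0.0175,0,0,0.3, -0.080,0.031,0,0,0.3, -0.089,0.035,0.02,0,0.3, -0.089,0.035,0.05,0,0.3, -0.089,0.035,0.05,0,0.3]'; python3 - <<'E'
from h import *
go([.6533,-.1146,.118],2.5)
im=bot.camera('scene');cv2.imwrite('pics/s2.png',cv2.resize(im[180:300,180:340,::-1],None,fx=5,fy=5,interpolation=3))
E
```

```text
time_s: 5.15
eef_pos: [0.6162, -0.0264, 0.21]
eef_rot: [0.691, 0.723, -0.001, -0.002]
contact_force: [0.3, 1.3, -2.4]
grip_width: 0.0473
finger_force: 37.2
time_s: 5.78
eef_pos: [0.6519, -0.1103, 0.1563]
eef_rot: [0.691, 0.723, -0.003, -0.006]
contact_force: [-0.1, 0.3, -3.5]
grip_width: 0.0475
finger_force: 37.3
at [ 0.6519 -0.1103  0.1563] yaw 2.6 -> shift mm [-4.6  1.7 38.2] turn 0.1
```

View pics/s2.png

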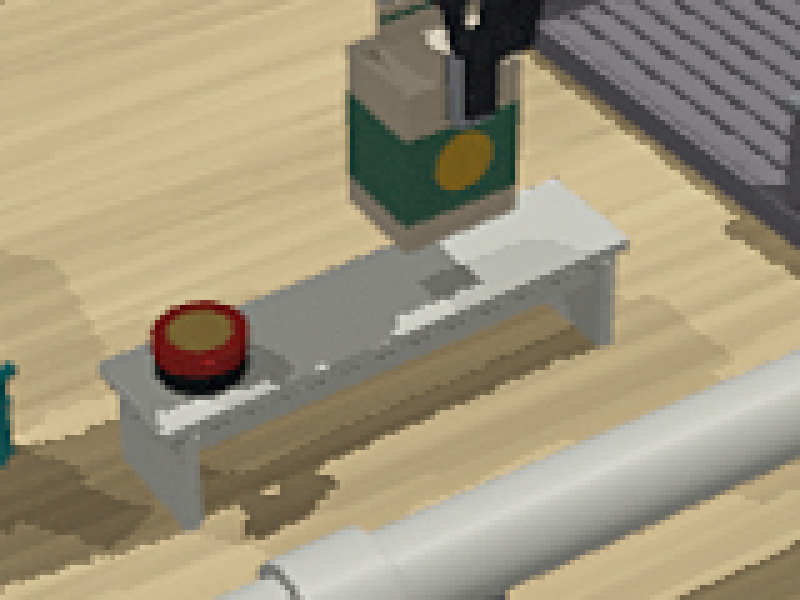

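The carton is upright in the grip above the shelf, at crop (430,150), with the tin well clear at (200,345). I'm lowering it until it touches.

```bash
python3 -m inch '[-0.003,0.0015,0.015,0,0.3, -0.003,0.0015,0.03,0,0.3, -0.003,0.0015,0.033,0,0.3, -0.003,0.0015,0.033,0,0.3, -0.003,0.0015,0.033,0,0.3]'; python3 -m inch '[0,0,0.001,0,0.3, 0,0,0.002,0,0.3, 0,0,0.003,0,0.3, 0,0,0.003,0,0.3, 0,0,0.003,0,0.3]'
```

```text
time_s: 6.45
eef_pos: [0.6578, -0.1148, 0.1311]
eef_rot: [0.691, 0.723, 0.0, 0.001]
contact_force: [0.5, -0.3, -2.4]
grip_width: 0.0472
finger_force: 37.3
time_s: 7.08
eef_pos: [0.6573, -0.1147, 0.1273]
eef_rot: [0.691, 0.723, -0.0, -0.0]
contact_force: [0.1, -0.4, -2.7]
grip_width: 0.0473
finger_force: 37.3
```

```bash
python3 -m inch '[0,0,0.002,0,0.3, 0,0,0.004,0,0.3, 0,0,0.005,0,0.3, 0,0,0.006,0,0.3, 0,0,0.006,0,0.3]'; python3 - <<'E'
from h import *
im=bot.camera('scene');cv2.imwrite('pics/s3.png',cv2.resize(im[170:290,200:340,::-1],(700,600),interpolation=3))
m=bot.regions_of('carton','scene')[0];print(m['conf'])
p=np.argwhere(m['mask'])[:,::-1]
for c in range(p[:,0].min(),p[:,0].max()+1,2):
    r=p[p[:,0]==c][:,1].max();print(c,r,on_plane('scene',[[c,r+.5]],.06)[0,:2].round(4))
E
```

```text
time_s: 7.7
eef_pos: [0.6573, -0.1147, 0.1212]
eef_rot: [0.691, 0.723, -0.0, -0.0]
contact_force: [-0.3, 0.2, -2.5]
grip_width: 0.0473
finger_force: 37.3
0.97
249 219 [ 0.5815 -0.117 ]
251 234 [ 0.6356 -0.1427]
253 236 [ 0.6446 -0.1426]
255 238 [ 0.6535 -0.1425]
257 240 [ 0.6623 -0.1424]
259 242 [ 0.671  -0.1423]
261 244 [ 0.6796 -0.1422]
263 243 [ 0.6789 -0.1365]
265 242 [ 0.6782 -0.1308]
267 241 [ 0.6775 -0.125 ]
269 240 [ 0.6767 -0.1193]
271 240 [ 0.6791 -0.1154]
273 239 [ 0.6784 -0.1096]
275 238 [ 0.6777 -0.1038]
277 238 [ 0.6801 -0.0999]
279 237 [ 0.6794 -0.094 ]
281 236 [ 0.6787 -0.0881]
283 230 [ 0.6619 -0.0716]
```

View pics/s3.png

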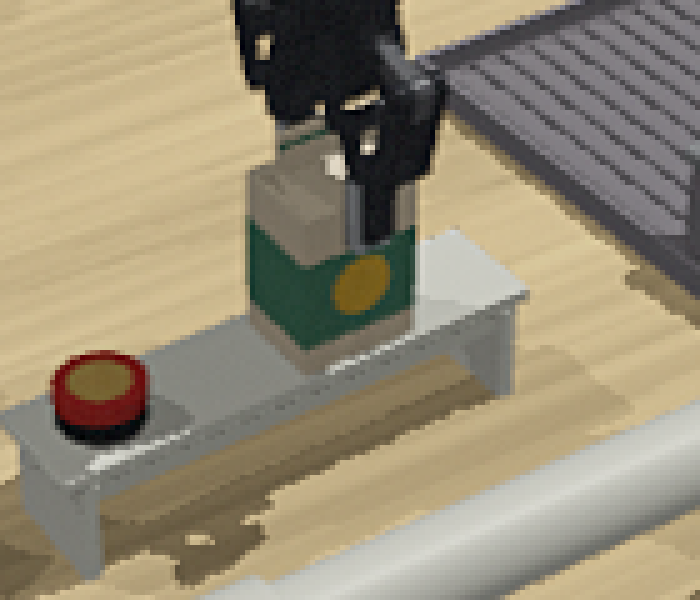

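The carton is just over the shelf, its lower near corner at crop (310,370). A thin strip of shelf shows in front of it, so it is about centred. I'm nudging it 1.5 mm toward -x and continuing down to contact.

```bash
python3 -m inch '[0,-0.0015,0.001,0,0.3, 0,-0.0015,0.002,0,0.3, 0,-0.0015,0.003,0,0.3, 0,-0.0015,0.004,0,0.3, 0,-0.0015,0.004,0,0.3]'
```

```text
time_s: 8.43
eef_pos: [0.6557, -0.1149, 0.12]
eef_rot: [0.691, 0.723, 0.0, 0.001]
contact_force: [-4.6, 0.6, 7.3]
grip_width: 0.0476
finger_force: 38.4
```

```bash
python3 -m inch '[0,0,-0.001,0,0.3, 0,0,-0.0015,0,0.3, 0,0,-0.0015,0,0.62, 0,0,-0.0015,0,0.75, 0,0,-0.0015,0,0.9]'; python3 -m inch '[0,0,-0.02,0,0.9, 0,0,-0.06,0,0.9, 0,0,-0.11,0,0.9, 0,0,-0.135,0,0.9, 0,0,-0.135,0,0.9]';python3 - <<'E'
from h import *
cal=K('wrist');im=bot.camera('wrist');cv2.imwrite('pics/w2.png',im[:,:,::-1]);np.savez('w2.npz',*cal)
for n in ['carton','fin_edge','carton_mid']:
  for d in bot.spot_in(n,'wrist'): print(n,d['conf'],np.round(d['at'],4))
go([.522,-.364,.25],0)
print(proj('wrist',[[.655,-.115,.177],[.655,-.115,.06],[.655,-.086,.177]],cal))
bot.camera('scene')
rect('scene','clip',.1115)
E
```

```text
time_s: 9.05
eef_pos: [0.656, -0.1148, 0.1182]
eef_rot: [0.691, 0.723, 0.0, -0.0]
contact_force: [0.3, -0.6, -0.8]
grip_width: 0.0766
finger_force: 0.0
time_s: 9.68
eef_pos: [0.6574, -0.1152, 0.257]
eef_rot: [0.691, 0.723, 0.002, 0.003]
contact_force: [1.0, -0.1, -0.5]
grip_width: 0.0766
finger_force: 0.0
carton 0.94 [ 0.6519 -0.1082  0.1488]
fin_edge 0.75 [ 0.6573 -0.1089  0.1515]
carton_mid 0.56 [ 0.6553 -0.1078  0.1512]
at [ 0.6551 -0.1146  0.2511] yaw 2.6 -> shift mm [-243.1 -144.3    1.3] turn 2.6
[[267.28385502 217.61686612]
 [267.71849562 182.29067322]
 [269.31402821 173.52550188]]
scene clip 0.93 centre [ 553.7 -375.3] size [ 44.6 117.3] long axis deg 167.5
```

```bash
python3 -m inch '[-0.045,-0.026,0,1,0.9, -0.095,-0.055,0,2,0.9, -0.145,-0.084,0,3,0.9, -0.198,-0.115,0,4,0.9, -0.249,-0.144,0,5,0.9]'; python3 -m inch '[0,0,0,0,0.9, 0,0,0,0,0.9, 0,0,0,0,0.9, 0,0,0,0,0.9, 0,0,0,0,0.9]' >/dev/null; python3 - <<'E'
from h import *
cal=K('wrist');im=bot.camera('wrist');cv2.imwrite('pics/w3.png',im[:,:,::-1]);np.savez('w3.npz',*cal)
for n in ['clip','clip_levers']:
  for d in bot.spot_in(n,'wrist'): print(n,round(d['conf'],2),np.round(d['at'],4))
w2=cv2.imread('pics/w2.png')
m=np.zeros((600,800,3),np.uint8)
m[:,:600]=cv2.resize(cv2.imread('pics/w3.png')[80:280,180:380],(600,600),interpolation=3)
m[:400,600:]=cv2.resize(w2[140:260,240:300],(200,400),interpolation=3)
cv2.imwrite('pics/m.png',m)
go([.522,-.364,.25],0)
print(proj('wrist',[[.522,-.364,.1115],[.522,-.289,.075],[.522,-.439,.075]],cal))
E
```

```text
time_s: 10.6
eef_pos: [0.5219, -0.3714, 0.2525]
eef_rot: [0.722, 0.692, -0.0, -0.001]
contact_force: [0.2, -0.0, -0.2]
grip_width: 0.0771
finger_force: 0.0
clip 0.97 [ 0.6043 -0.4608  0.0458]
clip 0.69 [ 0.518  -0.5059  0.0428]
clip 0.67 [ 0.5161 -0.3648  0.0962]
clip 0.61 [ 0.4556 -0.3465  0.036 ]
clip 0.56 [ 0.6099 -0.3272  0.0468]
clip_levers 0.92 [ 0.6957 -0.4118  0.0651]
clip_levers 0.83 [ 0.6115 -0.3261  0.0451]
clip_levers 0.75 [ 0.515  -0.5071  0.0431]
clip_levers 0.72 [ 0.6005 -0.4564  0.047 ]
clip_levers 0.63 [ 0.5215 -0.3645  0.0921]
at [ 0.5236 -0.3697  0.2539] yaw -2.3 -> shift mm [ 5.7 -1.8  3.9] turn -2.3
[[268.91520644 189.81650546]
 [265.60590323  95.36579373]
 [272.22536667 257.10746975]]
```

View pics/m.png

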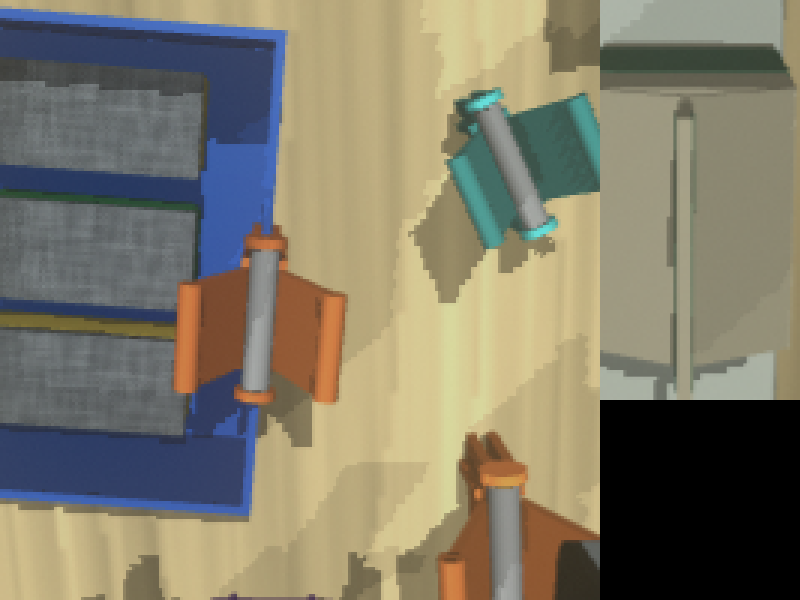

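The clip is on the caddy's rim, with its lever rolls in crop at (190,284)-(186,392) and (332,293)-(326,403). The pin runs (264,250)-(255,392) and the rim (280,32)-(249,515). The carton fin is in the right panel at x=684, from y=118 to about 397. The larger orange clip is at lower right, with its near parts at (450,560).

```bash
python3 - <<'E'
from h import *
c3=[v for v in np.load('w3.npz').values()];c2=[v for v in np.load('w2.npz').values()]
f=lambda P:np.array(P)/3-.5+[180,80]
ang=lambda P:round(np.degrees(np.arctan2(*(P[0]-P[1])[[1,0]])),1)
for n,P,z in [('L',[[190,284],[186,392]],.113),('R',[[332,293],[326,403]],.113),('pin',[[264,250],[255,392]],.083),('rim',[[280,32],[249,515]],.075)]:
    X=on_plane('',f(P),z,c3);print(n,X.round(4).tolist(),'mid',X.mean(0).round(4),ang(X),np.hypot(*(X[0]-X[1])[:2]).round(4))
X=on_plane('',np.array([[84.5,118],[84.5,397]])/3.3333-.5+[240,140],.177,c2);print('fin',X.round(4),X.mean(0),ang(X))
w=cv2.imread('pics/w2.png');print(w[250:275:2,262:269].mean(1).astype(int).tolist())
print(on_plane('',[[264.8,262]],.177,c2))
im=cv2.cvtColor(w,cv2.COLOR_BGR2GRAY)
for r in (190,215,240,255,262):print(r,im[r,256:276])
E
```

```text
L [[0.5016, -0.35, 0.113], [0.4987, -0.38, 0.113]] mid [ 0.5002 -0.365   0.113 ] 84.5 0.0301
R [[0.5395, -0.3539, 0.113], [0.5371, -0.3846, 0.113]] mid [ 0.5383 -0.3693  0.113 ] 85.5 0.0308
pin [[0.5213, -0.3459, 0.083], [0.5168, -0.3891, 0.083]] mid [ 0.5191 -0.3675  0.083 ] 84.0 0.0434
rim [[0.5284, -0.285, 0.075], [0.5128, -0.4324, 0.075]] mid [ 0.5206 -0.3587  0.075 ] 84.0 0.1482
fin [[ 0.6522 -0.087   0.177 ]
 [ 0.6546 -0.1438  0.177 ]] [ 0.65343391 -0.11542089  0.177     ] 92.4
[[118, 138, 137], [117, 138, 137], [128, 150, 148], [131, 152, 150], [143, 165, 165], [161, 175, 169], [163, 176, 169], [162, 176, 169], [160, 174, 167], [153, 167, 160], [146, 159, 153], [145, 158, 152], [140, 152, 146]]
[[ 0.65470411 -0.14631428  0.177     ]]
190 [152 151 152 152 152 116  88 149 160 160 160 120 118 131 134 134 134 134
 134 134]
215 [152 153 152 153 116 107 101 150 159 158 158 127 132 135 135 135 135 135
 134 134]
240 [153 154 154 153 153 117  89 148 159 159 158 117 130 135 134 134 134 133
 134 134]
255 [125 111 112 112 159 168 127 151 157 158 157 128 165 174 173 174 173 173
 172 173]
262 [125 111 164 173 173 173 172 173 174 173 173 173 172 172 173 173 173 173
 173 173]
```

```bash
python3 -m inch '[0.0035,-0.0035,0.04,3.2,0.8, 0.0035,-0.0035,0.085,3.2,0.8, 0.0035,-0.0035,0.125,3.2,0.8, 0.0035,-0.0035,0.14,3.2,0.8, 0.0035,-0.0035,0.14,3.2,0.8]' 25; python3 - <<'E'
from h import *
go([.5192,-.367,.094],-5.5)
E
```

```text
time_s: 12.0
eef_pos: [0.5195, -0.366, 0.113]
eef_rot: [0.741, 0.672, -0.0, -0.001]
contact_force: [0.6, 0.6, -0.5]
grip_width: 0.0685
finger_force: 0.0
at [ 0.5195 -0.366   0.113 ] yaw -5.6 -> shift mm [-1.1 -0.2 19. ] turn -0.1
```

```bash
python3 -m inch '[0,0,0.01,0,0.8, 0,0,0.018,0,0.8, 0,0,0.018,0,0.55, 0,0,0.018,0,0.5, 0,0,0.018,0,0.45]'; python3 -m inch '[0,0,0.018,0,0.35, 0,0,0,0,0.25, 0,0,0,0,0.2, 0,0,0,0,0.2, 0,0,0,0,0.2]' --help 2>&1 | head -3
```

```text
time_s: 12.62
eef_pos: [0.5207, -0.3669, 0.0977]
eef_rot: [0.741, 0.672, 0.0, 0.001]
contact_force: [0.6, 1.3, 5.4]
grip_width: 0.0388
finger_force: 5.9
invalid input: not JSON, or not a number
```

```bash
python3 -m inch '[0,0,0,0,0.38, 0,0,0,0,0.3, 0,0,0,0,0.2, 0,0,0,0,0.15, 0,0,0,0,0.15]' 25; python3 - <<'E'
from h import *
im=bot.camera('wrist');s=bot.camera('scene')
m=np.zeros((600,800,3),np.uint8)
m[:,:400]=cv2.resize(s[180:300,90:170,::-1],(400,600),interpolation=3)
m[:300,400:]=cv2.resize(im[:,:,::-1],(400,300))
cv2.imwrite('pics/g.png',m)
E
```

```text
time_s: 13.25
eef_pos: [0.5226, -0.3676, 0.1003]
eef_rot: [0.741, 0.672, 0.001, 0.004]
contact_force: [-0.6, 2.6, 10.3]
grip_width: 0.0203
finger_force: 25.9
```

```bash
python3 -m inch '[0,0,-0.008,0,0.15, 0,0,-0.025,0,0.15, 0,0,-0.06,0,0.15, 0,0,-0.11,0,0.15, 0,0,-0.155,0,0.15]'; python3 -m inch '[0,0,-0.02,0,0.15, 0,0,-0.02,0,0.15, 0,0,-0.02,0,0.15, 0,0,-0.02,0,0.15, 0,0,-0.02,0,0.15]'; python3 - <<'E'
from h import *
im=bot.camera('wrist');s=bot.camera('scene')
m=bot.regions_of('clip','scene')
for q in m: 
    p=np.argwhere(q['mask'])[:,::-1]; print(round(q['conf'],2),p.min(0),p.max(0),len(p))
st=bot.state();print(st['eef_pos'])
T=np.array(st['eef_pos']);print('proj of TCP and 19,50 below',proj('scene',[T,T-[0,0,.019],T-[0,0,.051]]))
c=proj('scene',[T])[0].astype(int)
v=np.zeros((600,800,3),np.uint8)
a=s[max(c[1]-60,0):c[1]+60,max(c[0]-40,0):c[0]+40,::-1];v[:,:400]=cv2.resize(a,(400,600),interpolation=3)
v[:300,400:]=cv2.resize(im[:,:,::-1],(400,300))
cv2.imwrite('pics/l.png',v)
go([.655,-.115,.27],2.4)
E
```

```text
time_s: 13.98
eef_pos: [0.5197, -0.3664, 0.2528]
eef_rot: [0.741, 0.672, -0.0, 0.0]
contact_force: [0.6, -1.0, -0.0]
grip_width: 0.0205
finger_force: 24.9
time_s: 14.6
eef_pos: [0.5195, -0.3661, 0.2692]
eef_rot: [0.741, 0.672, -0.0, -0.001]
contact_force: [0.5, 0.2, -0.0]
grip_width: 0.0203
finger_force: 24.9
0.97 [160 248] [182 280] 495
0.93 [115 152] [142 184] 551
0.67 [130 275] [164 326] 744
0.64 [ 92 258] [128 306] 1170
0.58 [ 64 251] [ 89 287] 431
0.57 [283 151] [462 241] 5344
[ 0.51979678 -0.36632245  0.27019928]
proj of TCP and 19,50 below [[125.21977164 158.28480521]
 [126.68062975 166.4112312 ]
 [129.07523715 179.73570485]]
at [ 0.5198 -0.3663  0.2702] yaw -5.6 -> shift mm [263.3 110.1   0.3] turn -8.0
```

View pics/l.png

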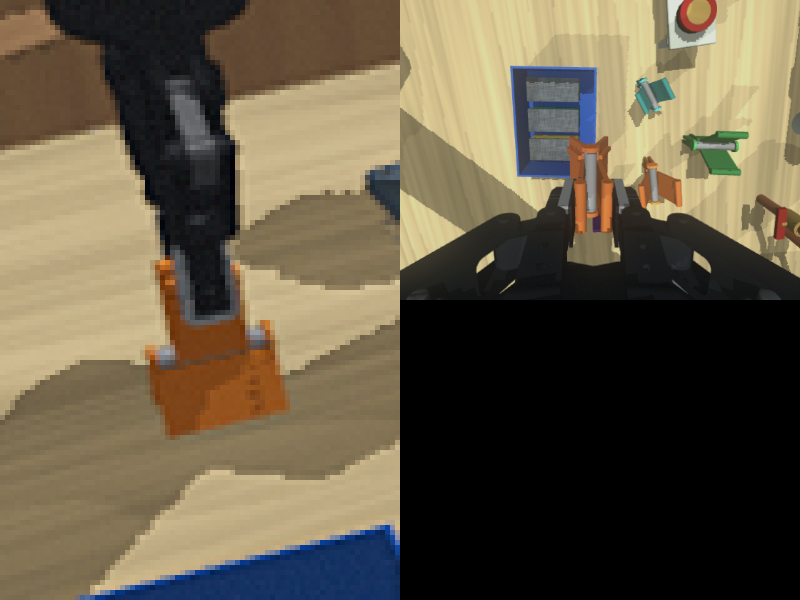

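The clip is held squeezed and gaping, with its pin about 19 mm below the TCP (scene crop (212,346)). It is off the rim, and the other clips are untouched. I'm carrying it over the carton.

```bash
python3 -m inch '[0.035,0.015,0,-1,0.15, 0.085,0.036,0,-3,0.15, 0.135,0.057,0,-5,0.15, 0.185,0.078,0,-7,0.15, 0.225,0.094,0,-8,0.15]'; python3 -m inch '[0.026,0.019,0,0,0.15, 0.038,0.016,0,0,0.15, 0.038,0.016,0,0,0.15, 0.038,0.016,0,0,0.15, 0.038,0.016,0,0,0.15]'; python3 - <<'E'
from h import *
go([.655,-.115,.216],2.4)
cal=K('wrist');im=bot.camera('wrist');cv2.imwrite('pics/w4.png',im[:,:,::-1]);np.savez('w4.npz',*cal)
s=bot.camera('scene');cv2.imwrite('pics/s4.png',s[:,:,::-1])
for n in ('carton','clip'):
  for q in bot.regions_of(n,'scene'):
    p=np.argwhere(q['mask'])[:,::-1];print(n,round(q['conf'],2),p.min(0),p.max(0))
print(proj('scene',[[.656,-.115,.177],[.655,-.086,.177],[.657,-.144,.177]]))
E
```

```text
time_s: 15.38
eef_pos: [0.6363, -0.1495, 0.2708]
eef_rot: [0.691, 0.722, 0.0, 0.0]
contact_force: [0.2, -0.7, -0.3]
grip_width: 0.0202
finger_force: 24.9
time_s: 16.0
eef_pos: [0.6495, -0.1143, 0.2711]
eef_rot: [0.693, 0.721, -0.0, 0.0]
contact_force: [-0.1, 0.2, -0.2]
grip_width: 0.0205
finger_force: 24.9
at [ 0.6495 -0.1143  0.2711] yaw 2.3 -> shift mm [-0.9  5.5 55.1] turn -0.1
carton 0.83 [248 189] [283 245]
clip 0.8 [251 145] [276 178]
clip 0.66 [ 65 253] [ 88 287]
clip 0.58 [ 94 259] [128 305]
clip 0.58 [159 248] [182 282]
[[265.55301497 192.3685964 ]
 [276.54142334 188.43790856]
 [254.28061444 196.4008277 ]]
```

```bash
python3 -m inch '[-0.0005,0.0025,0.01,0,0.15, -0.0005,0.0055,0.02,0,0.15, -0.0005,0.0055,0.03,0,0.15, -0.0005,0.0055,0.03,0,0.15, -0.0005,0.0055,0.03,0,0.15]'; python3 - <<'E'
from h import *
go([.655,-.115,.216],2.4)
im=bot.camera('wrist');s=bot.camera('scene')
T=np.array(bot.state()['eef_pos'])
print('TCP',T)
cv2.imwrite('pics/w5.png',im[:,:,::-1]);cv2.imwrite('pics/s5.png',s[:,:,::-1])
v=np.zeros((600,800,3),np.uint8)
v[:,:400]=cv2.resize(s[140:260,225:305,::-1],(400,600),interpolation=3)
v[:400,400:]=cv2.resize(im[150:400,155:405,::-1],(400,400),interpolation=3)
cv2.imwrite('pics/v5.png',v)
E
```

```text
time_s: 16.82
eef_pos: [0.6553, -0.1132, 0.2408]
eef_rot: [0.692, 0.722, -0.0, -0.0]
contact_force: [-0.1, 0.4, 0.4]
grip_width: 0.0204
finger_force: 24.9
at [ 0.6553 -0.1132  0.2408] yaw 2.4 -> shift mm [-1.8 -0.3 24.8] turn 0.0
TCP [ 0.65552438 -0.11335172  0.24146282]
```

View pics/v5.png

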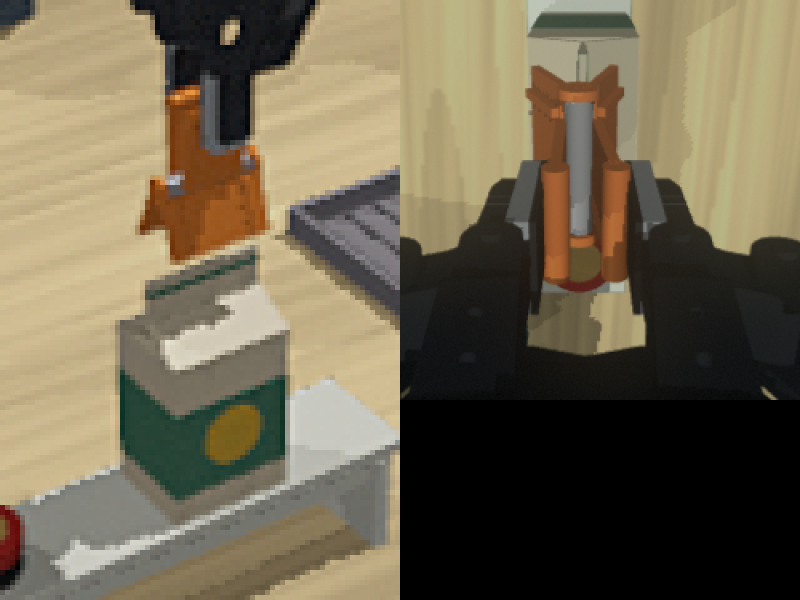

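The carton stands upright on the shelf. In the wrist picture the fin at (582,65) lies midway between the gaping jaws, which are at (535,90) and (617,90). I'm lowering.

```bash
python3 -m inch '[-0.0015,0.0005,0.003,0,0.15, -0.0015,0.0005,0.009,0,0.15, -0.0015,0.0005,0.016,0,0.15, -0.0015,0.0005,0.022,0,0.15, -0.0015,0.0005,0.025,0,0.15]'; python3 -m inch '[0,0,0,0,0.15, 0,0,0,0,0.15, 0,0,0,0,0.15, 0,0,0,0,0.15, 0,0,0,0,0.15]'; python3 - <<'E'
from h import *
go([.655,-.115,.216],2.4)
s=bot.camera('scene')
for n in ('carton','clip'):
    q=[q for q in bot.regions_of(n,'scene') if q['mask'][:,240:290].any()][0]
    p=np.argwhere(q['mask'])[:,::-1];print(n,round(q['conf'],2),p.min(0),p.max(0))
    c=q['mask'].copy();cs=[250,255,260,265,270];print([(x,np.flatnonzero(c[:,x])[[0,-1]].tolist()) for x in cs if c[:,x].any()])
b=cv2.imread('pics/s5.png').astype(int)[:,:,::-1];d=np.abs(b-s).sum(2)
print('carton lower part change',d[215:245,250:283].mean())
print('pin expected px',proj('scene',[[.655,-.115,.197]]),'spot',bot.spot_in('carton','scene')[:1])
E
```

```text
time_s: 17.55
eef_pos: [0.6556, -0.1147, 0.2148]
eef_rot: [0.692, 0.722, -0.0, -0.001]
contact_force: [-0.6, 0.5, -0.0]
grip_width: 0.0206
finger_force: 24.9
time_s: 18.18
eef_pos: [0.656, -0.1148, 0.2159]
eef_rot: [0.692, 0.722, 0.0, 0.0]
contact_force: [0.2, -0.2, -0.3]
grip_width: 0.0206
finger_force: 24.9
at [ 0.656  -0.1148  0.2159] yaw 2.4 -> shift mm [-0.1 -1.  -0.1] turn 0.0
carton 0.66 [250 198] [282 244]
[(250, [205, 234]), (255, [200, 240]), (260, [203, 243]), (265, [202, 243]), (270, [199, 240])]
clip 0.88 [254 169] [278 201]
[(255, [189, 194]), (260, [170, 201]), (265, [180, 200]), (270, [181, 198])]
carton lower part change 4.058585858585858
pin expected px [[265.25710744 184.33821123]] spot [{'at': [0.6762, -0.1303, 0.1222], 'conf': 0.66}]
```

```bash
python3 -c "
from plant import bot
print(bot.job_done())"
```

```text
the job is handed in; nothing more can be done
None
```

The carton is upright on the free stretch of the shelf, and the arm is holding the orange clip wide open over the middle of its fin. The last readings showed no contact force and no movement of the carton. I handed it in at about 18 s; I viewed 11 pictures, one over the limit of 10.

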